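Stow the spice tin in the push-to-open drawer

TASK

First press the plain front of the little wooden chest so that its latch lets go and the hidden drawer springs open. Then lift the metal spice tin out of the black caddy by its ends, the only faces with room for fingers, set it down upright on the open ledge and let go, take it anew across its two broad long faces, and set it upright between the two ribs on the drawer floor with its length along the drawer. Put the tin down gently rather than dropping it, leave the drawer open, and do not disturb the shakers, the mortar or the bowl.

Things in the scene. Friction and masses are not known exactly. Their poses are not given: they have to be found in the camera images.
- chest: Wooden chest, fixed, 160 mm wide, 100 mm high, left or right of the robot's midline. Origin: on the ledge under the middle of the shut drawer front's face; the chest reaches from 10 to 150 mm behind it (+x). Axes: x into the chest, y across its width, z up. Its only drawer fills its front.
- drawer_front (a point): Centre of the outer face of the drawer front, 48 mm above the ledge; moves with the drawer, axes as the chest's. A plain upright panel without handle, 136 mm wide, 80 mm high (8 to 88 mm above the ledge), 10 mm proud of the chest when shut. Press it along +x, anywhere near its middle.
- drawer (a joint): Drawer slide in m: 0 shut, positive out of the chest (along its -x), 0.100 fully open. Touch latch: pushed in to about -0.005 (hard stop -0.007) against some 3.5 N of spring, it lets go, and once the front is free a spring drives the drawer out to 0.100 in about a second and keeps it there with under 1 N. Pushing in less than 2 mm releases nothing.
- drawer_pocket (a point): Centre of the drawer's inner floor, 16 mm above the ledge, 51 mm behind (+x) the face of the drawer front; moves with the drawer, axes as the chest's. Inside: 78 mm (x) by 116 mm (y), walls 64 mm above the floor, front 72 mm. Two ribs 8 mm high and 3 mm thick run along x, 48 mm apart, this point midway: the tin goes there, length along x. Open, all of it lies clear of the chest.
- tin_center (a point): Centre (half-way up) of the closed rectangular metal spice tin, loose, 64 mm long (its x), 36 mm wide (its y), 60 mm high (its z), about 0.13 kg. It starts upright in the middle bay of the caddy, its underside 4 mm above the ledge.
- caddy_bay (a point): Centre of the caddy's middle bay, on its floor 4 mm above the ledge. Fixed black plastic tray, 84 mm (x) by 160 mm (y), no rims, on the other side of the midline from the chest; two upright partitions, 60 mm long (x), 3 mm thick, 40 mm high, stand at y = 22 to 25 mm either side. The tin stands between them with 4 mm to spare each side; the bay is open at its ends (+-x).
- shaker1_center (a point): Centre (half-way up) of a square clear shaker with a black twist cap, loose, 52 mm (x) by 42 mm (y) by 70 mm high, in the caddy beside the tin, about 50 mm from it. To be left alone.
- shaker2_center (a point): Centre of the other, identical shaker, on the other side of the tin. To be left alone.
- mortar: Olive wood mortar with its pestle standing in it, 92 mm across, 62 mm high (pestle to 121 mm); origin at the centre of its underside. It stands behind the gap between chest and caddy. To be left alone.
- bowl: Green ceramic pinch bowl, 90 mm across, 40 mm high; origin at the centre of its underside. It stands far to the left. To be left alone.
- tin: The tin itself (see tin_center); origin at the centre of its underside, same axes.
Not all that is in view belongs to the job. What is shaped like the part that bears caddy_bay but orange is not meant.

How it is judged:
On the way, in this order (a step that is already met when the one before it is completed fails the run):
1. the drawer has sprung open (value of joint drawer above 0.085 m), for 0.2 s.
2. the tin stands upright on the open ledge, let go, out of the caddy (height (world z) of tin_center between 0.024 and 0.033 m and horizontal distance between tin_center and caddy_bay above 0.07 m and angle between tin_center's own z axis and vertical below 0.12 rad and linear speed of tin below 0.03 m/s and contact force between the fingers and tin below 0.1 N), for 0.2 s.
At the end, for the whole second after the job is handed in: The drawer is open (beyond 0.085 m) and the tin stands upright (within 0.12 rad) on its floor between the ribs: its centre within 11 mm of the pocket's centre along x and y and 25 to 34 mm above the floor, its length along the drawer within 0.3 rad, at rest and let go (value of joint drawer above 0.085 m and x of tin_center in the frame of drawer_pocket between -0.011 and 0.011 m and y of tin_center in the frame of drawer_pocket between -0.011 and 0.011 m and z of tin_center in the frame of drawer_pocket between 0.025 and 0.034 m and angle between tin_center's own z axis and vertical below 0.12 rad and angle between the x axis of tin_center and the x axis of drawer_pocket, either way round below 0.3 rad and linear speed of tin below 0.03 m/s and contact force between the fingers and tin below 0.1 N); the robot touches nothing.
It fails at once if the tin is dropped or knocked: it moves faster than 0.45 m/s while not held (a fall of about 10 mm) (contact force between the fingers and tin below 0.3 N and linear speed of tin above 0.45 m/s).
It fails at once if the tin is tipped by more than 0.7 rad (angle between tin_center's own z axis and vertical above 0.7 rad).
It fails at once if a shaker, the mortar or the bowl is shifted by more than 30 mm or tipped by more than 0.5 rad (distance of any of shaker1_center, shaker2_center, mortar, bowl from where it was at the start of the episode above 0.03 m or angle between any of shaker1_center, shaker2_center, mortar, bowl's own z axis and vertical above 0.5 rad).
It also fails if it takes over 72 s, if anything falls off the work surface, if the arm or the gripper's body presses on something with over 40 N, if the wrist force passes 120 N, or if a joint passes its speed limit or range.

ROBOT

A 7-joint arm with a two-finger parallel gripper is mounted at the origin on the work surface. World frame = base frame: x ahead of the robot, y to its left, z up, the work surface at z = 0. Lengths are in m, angles in rad, forces in N, time in s.
With the tool pointing down it reaches from about 0.4 to 0.85 m from the base axis. Payload 10.4 kg.
Tool frame: the origin (TCP) lies midway between the tips of the shut fingers; the grasp point (between the pads) lies 19 mm behind it; z points along the fingers, y is the line along which they close (so a half turn about z gives the same grasp; the last joint's range is limited). The gripper opens to 87 mm and grips with 3 to 60 N. Pads are 19 mm wide; open, the fingers measure 117 mm over their backs; the gripper's body (75 mm by 190 mm) begins 51 mm behind the grasp point.
Start: joints at [1.299, 0.332, -0.065, 1.46, 0.022, 1.35, -0.088], TCP at [0.154, -0.606, 0.223] pointing down, gripper open.
Joint ranges: [-2.6, 2.6], [-0.5, 2.12], [-1.47, 1.34], [0.16, 2.42], [-1.27, 4.41], [0.06, 2.06], [-2.6, 2.6]. Speed limits (rad/s): [2.22, 2.22, 2.79, 2.79, 3.14, 3.14, 3.14].

INTERFACE

Orientations are given as a unit quaternion [x, y, z, w].
In Python, from bench import r gives the robot as it stands.
- The arm moves only by the tool arm_command, never from a script. Its argument "moves" is one flat list of numbers, 4 for each row, row after row: the shift along the tool's x, y, z in cm, then the turn about the tool's z in degrees. A call has 1 to 12 rows; each row shifts and turns the commanded pose from where the row before left it, along the tool's axes as they then stand; what a row does not reach is not made up. A row lasts 1/12 s, in which the tool goes at most 41.7 mm and 7.16 degrees, less where a joint would pass 70% of its speed; a pose out of reach is approached as far as the arm can. A call with a gripper value outside its range is refused whole. "fingers" is the opening in per cent of the stroke, from 0 (shut) to 100 (fully open), set as the call begins (left out, the last holds). The fingers move at their own pace and stop on an object; "squeeze" is the grip in N (left out, the last holds). Time passes only in rows, so rows that do not move let the fingers close. It gives the time, the measured TCP pose, the force, the opening and the grip force at its end, in the units of the state.
- r.read_state(): the state, without advancing time (a new reading comes with each control period).
- r.camera(name): name is "scene" or "side" or "wrist"; returns the picture (400x640x3 uint8, red, green, blue); there is no depth.
- r.camera_info(name): a dict with "fx", "fy", "cx", "cy" (pixels), "origin" and "attitude" of the camera in the world. Camera axes: x right, y up, looking along -z (the intrinsics and any distortion apply to the point x, -y, -z); pixel columns grow to the right and rows downward; lengths in m; the calibration is good to about 2 mm. A picture is of the moment at which its call begins: read the wrist's pose just before it. camera_info takes no time and is no camera call; for the wrist camera it gives the pose at the moment of the call.
- r.close_job(): hands the job in; it is judged then, once.
The state is a dict: "time": time; "joint_positions": joint angles; "joint_vel": joint speeds; "joint_torque": joint torques, N m; "ee_pos": TCP position; "eef_rot": TCP orientation; "ft_force": force on the tool from outside, world axes, zero at the start; "torque": the same for the moment, N m; "width": finger opening in m; "grip_force": force on a finger pad.
Only numpy, scipy, OpenCV 4.12 (cv2) and the standard library are available. Lean on these libraries where they do the work, as an engineer would, in place of code of your own. Each camera call takes 0.05 s, during which the arm holds its last target. There are 200 camera calls.

## Working session

There is one attempt and no reset: what is moved stays moved. The work goes in short steps, Python scripts to look and compute and a tool call to move; the robot and the scene stay as the last step left them, time stands still between calls to the robot, and variables do not carry over. Pictures are saved under pics/ and viewed, at most 10 in all, crops included, and the job is handed in when it is done.

Besides the shell and the picture viewer there is one more tool, called after "Request:" as name(argument=value, ...) on one line, values as JSON. arm_command: Moves the arm, as the interface text tells. Its arguments: {"type":"object","properties":{"moves":{"type":"array"},"fingers":{"type":"number"},"squeeze":{"type":"number"}},"required":["moves"]}

```bash
ls; mkdir -p pics; python3 - <<'E'
from bench import r
import cv2,numpy as np
s=r.read_state(); print({k:np.round(v,3).tolist() for k,v in s.items()})
ims=[]
for n in("scene","side"):
    i=r.camera_info(n); print(n,i)
    im=r.camera(n)[:,:,::-1]; cv2.imwrite(f"pics/{n}0.png",im)
print(r.camera_info("wrist"))
E
```

```text
pics
{'time': 0.0, 'joint_positions': [1.299, 0.333, -0.065, 1.461, 0.022, 1.35, -0.089], 'joint_vel': [0.001, -0.001, -0.001, 0.001, 0.001, 0.001, -0.0], 'joint_torque': [-0.001, -62.326, 0.024, -38.989, -0.061, 0.04, 0.0], 'ee_pos': [0.154, -0.605, 0.222], 'eef_rot': [0.992, 0.124, -0.0, -0.001], 'ft_force': [-0.06, -0.63, -0.178], 'torque': [-0.037, 0.001, -0.013], 'grip_force': 0.0, 'width': 0.087}
scene {'fx': 470.03239842708297, 'fy': 470.03239842708297, 'cx': 323.8656650319208, 'cy': 199.7081471781044, 'origin': array([0.91397537, 0.68280147, 0.85024117]), 'attitude': array([0.10117241, 0.330315  , 0.90249545, 0.25721218])}
side {'fx': 382.4362204899133, 'fy': 382.4362204899133, 'cx': 310.6646595689813, 'cy': 193.64690367297456, 'origin': array([0.11153959, 0.78005495, 0.51524952]), 'attitude': array([-0.137054  ,  0.48352733,  0.82442957, -0.26025644])}
{'fx': 303.3745965659609, 'fy': 303.3745965659609, 'cx': 320.2913372455544, 'cy': 199.23103628292313, 'origin': array([ 0.2304475 , -0.58619827,  0.38407378]), 'attitude': array([-0.1133441 ,  0.08909435, -0.60756246,  0.78107821])}
```

View pics/scene0.png

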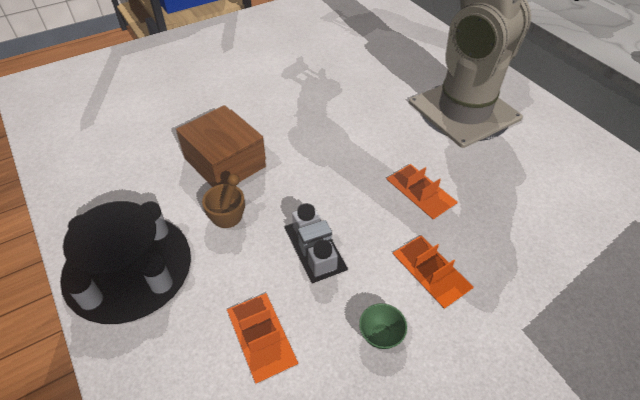

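View pics/side0.png

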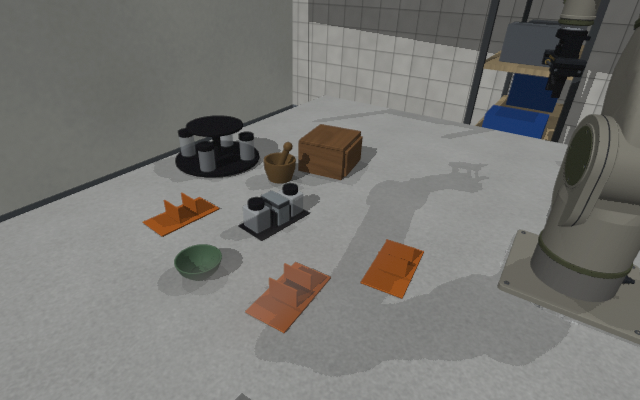

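The scene view shows the black caddy at (315,248) with the tin at (315,233) and shakers at (307,213) and (321,255). The chest is at (222,145), the mortar at (225,205) and the bowl at (383,326). There are three orange lookalike trays at (422,190), (432,270) and (262,337), plus a black carousel at (125,255). Only the tray at (315,248) is black, rectangular and holds the tin. I'll confirm it in an enlarged crop.

```bash
cat > h.py <<'E'
import numpy as np,cv2
from bench import r
from scipy.spatial.transform import Rotation as R
def ray(n,uv,info=None):
    i=info or r.camera_info(n); u,v=uv
    d=R.from_quat(i["attitude"]).apply([(u-i["cx"])/i["fx"],-(v-i["cy"])/i["fy"],-1]); return np.array(i["origin"]),d
def onz(n,uv,z,info=None):
    o,d=ray(n,uv,info); return o+d*(z-o[2])/d[2]
def proj(n,p,info=None):
    i=info or r.camera_info(n); c=R.from_quat(i["attitude"]).inv().apply(np.array(p)-i["origin"])
    return np.array([i["cx"]-i["fx"]*c[0]/c[2],i["cy"]+i["fy"]*c[1]/c[2]])
E
python3 - <<'E'
import cv2,numpy as np
a=cv2.imread("pics/scene0.png")
c1=cv2.resize(a[195:285,275:355],None,fx=5,fy=5,interpolation=cv2.INTER_CUBIC)
c2=cv2.resize(a[100:190,170:270],None,fx=4,fy=5,interpolation=cv2.INTER_CUBIC)
cv2.imwrite("pics/crop1.png",np.hstack([c1,c2]))
E
```

```text
(no output)
```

View pics/crop1.png

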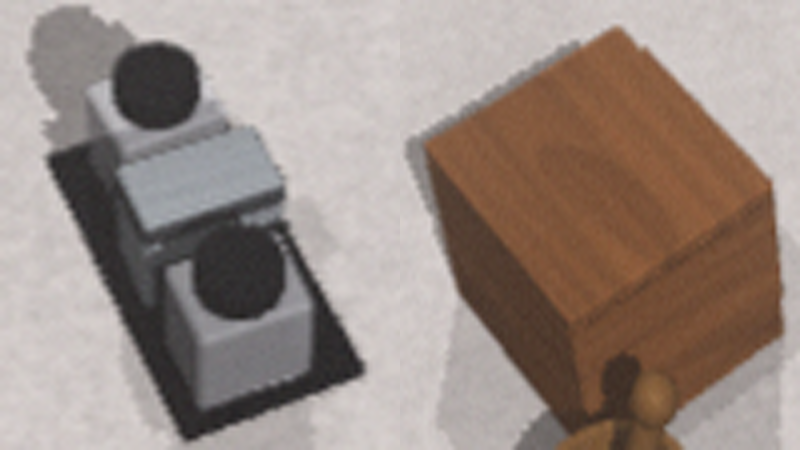

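```bash
python3 - <<'E'
from h import *
P=lambda l,z:[onz("scene",p,z)[:2] for p in l]
def sh(n,q):
    q=np.array(q); print(n,q.round(3).tolist(),"c",q.mean(0).round(4)); 
    for i in range(len(q)):
        d=q[(i+1)%len(q)]-q[i]; print("  len",round(np.hypot(*d),3),"ang",round(np.degrees(np.arctan2(d[1],d[0])),1))
sh("tin",P([(299,231),(326,220.4),(332,232),(305,242)],.064))
t=P([(285,226.6),(312,282.6),(347.4,269)],.004); sh("tray",t); print("tray c",(t[0]+t[2])/2)
sh("chest",P([(176.25,129),(225,105.4),(263.75,136),(212.5,164.4)],.1))
for n,uv in(("mortar",(225,215)),("bowl",(383,330))): print(n,onz("scene",uv,.02))
print([proj("side",(*((t[0]+t[2])/2),.064))])
E
```

```text
tin [[0.639, 0.166], [0.577, 0.172], [0.582, 0.204], [0.643, 0.197]] c [0.6103 0.1848]
  len 0.063 ang 174.8
  len 0.033 ang 80.1
  len 0.061 ang -7.1
  len 0.031 ang -96.7
tray [[0.639, 0.1], [0.662, 0.255], [0.582, 0.266]] c [0.6274 0.2068]
  len 0.157 ang 81.7
  len 0.081 ang 172.1
  len 0.176 ang -70.9
tray c [0.61028162 0.18276205]
chest [[0.75, -0.226], [0.613, -0.248], [0.583, -0.095], [0.724, -0.071]] c [ 0.6673 -0.1599]
  len 0.138 ang -170.9
  len 0.155 ang 101.3
  len 0.143 ang 9.9
  len 0.157 ang -80.4
mortar [0.74328222 0.01152969 0.02      ]
bowl [0.6055702  0.42003218 0.02      ]
[array([272.8273335, 196.6166119])]
```

The enlarged crop confirms the black caddy holds the metal tin between two shakers. Tin top and tray agree on the position (0.610, 0.184) and yaw of about −7.5°. The sizes check: 62×32 mm against 64×36, and tray 157×81 against 160×84. The chest measures 156×140 mm with yaw about +10° and its origin near (0.588, −0.174). Next I move toward the pre-press pose.

Request:
arm_command(moves=[2.5, -1.7, 0.9, 0, 2.5, -1.7, 0.9, 0, 2.5, -1.7, 0.9, 0, 2.5, -1.7, 0.9, 0, 2.5, -1.7, 0.9, 0, 2.5, -1.7, 0.9, 0, 2.5, -1.7, 0.9, 0, 2.5, -1.7, 0.9, 0, 2.5, -1.7, 0.9, 0, 2.5, -1.7, 0.9, 0, 2.5, -1.7, 0.9, 0, 2.5, -1.7, 0.9, 4], fingers=0, squeeze=20)

```text
time: 1.1
ee_pos: [0.395, -0.3329, 0.114]
eef_rot: [0.996, 0.09, -0.0, -0.0]
ft_force: [0.5, 0.1, -0.7]
width: 0.0149
grip_force: 0.0
```

```bash
cat >> h.py <<'E'
def go(x,y,z,yaw):
    "remaining shift in present tool axes (cm) and turn (deg, mod 180)"
    s=r.read_state(); T=R.from_quat(s["eef_rot"]); p=np.array(s["ee_pos"])
    X=T.apply([1,0,0]); cur=np.degrees(np.arctan2(X[1],X[0]))
    print("t",round(s["time"],2),"tcp",p.round(4),"yaw",round(cur,2),"F",np.round(s["ft_force"],1),"w",round(s["width"],4),"g",round(s["grip_force"],1))
    print("shift cm",(T.inv().apply(np.array([x,y,z])-p)*100).round(2),"turn",round((cur-yaw+90)%180-90,2),"j7",round(s["joint_positions"][6],2),"tilt",round(np.degrees(np.arccos(-T.apply([0,0,1])[2])),2))
E
python3 -c "
from h import *
go(.529,-.184,.05,10)"
```

```text
t 1.1 tcp [ 0.395  -0.3329  0.114 ] yaw 10.31 F [ 0.5  0.1 -0.7] w 0.0149 g 0.0
shift cm [ 15.85 -12.25   6.4 ] turn 0.31 j7 -0.83 tilt 0.01
```

Request:
arm_command(moves=[2.5, -2.0, 1.0, 0, 2.5, -2.0, 1.0, 0, 2.5, -2.0, 1.0, 0, 2.5, -2.0, 1.0, 0, 2.5, -2.0, 1.0, 0, 1.5, -2.0, 1.0, 0, 0, 0, 0.4, 0, 0, 0, 0, 0])

```text
time: 1.77
ee_pos: [0.5105, -0.1893, 0.0491]
eef_rot: [0.996, 0.091, -0.001, -0.001]
ft_force: [-0.7, 0.4, 0.0]
width: 0.0008
grip_force: 0.0
```

```bash
python3 - <<'E'
from h import *
go(.588,-.174,.05,10)
i=r.camera_info("wrist"); a=r.camera("wrist")[:,:,::-1]; cv2.imwrite("pics/w1.png",a); np.save("w1.npy",i,allow_pickle=True)
for p in((.588,-.174,.0),(.588,-.174,.088),(.598,-.172,.1)): print(proj("wrist",p,i).round(1))
E
```

```text
t 1.77 tcp [ 0.5105 -0.1893  0.0491] yaw 10.44 F [-0.7  0.4  0. ] w 0.0008 g 0.0
shift cm [ 7.9 -0.1 -0.1] turn 0.44 j7 -1.24 tilt 0.15
[319.  108.8]
[317.6 109.1]
[316.7  78.1]
```

View pics/w1.png

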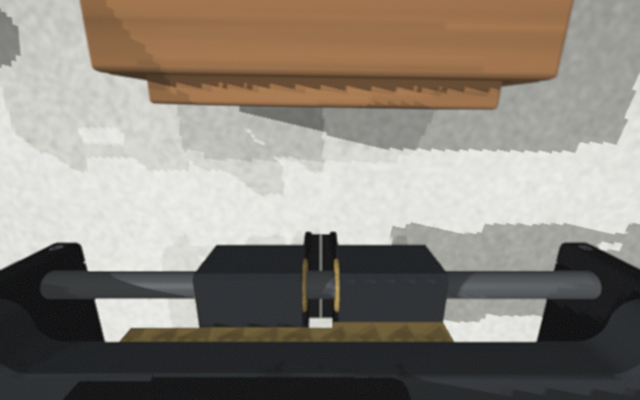

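The wrist view shows the drawer front's top edge from (150,103) to (498,107), with the closed fingers centred on it at column 320. I approach and press slowly.

Request:
arm_command(moves=[1.5, 0, 0, 0, 1.5, 0, 0, 0, 1.5, 0, 0, 0, 1.0, 0, 0, 0, 0.5, 0, 0, 0, 0.2, 0, 0, 0, 0.2, 0, 0, 0, 0.2, 0, 0, 0])

```text
time: 2.48
ee_pos: [0.5752, -0.18, 0.0506]
eef_rot: [0.996, 0.089, -0.0, 0.0]
ft_force: [-0.7, 0.4, 0.0]
width: 0.0002
grip_force: 0.0
```

```bash
python3 - <<'E'
from h import *
go(.588,-.174,.05,10)
i=np.load("w1.npy",allow_pickle=True).item()
a,b=onz("",(150,103),.088,i),onz("",(498,107),.088,i); print(a,b,np.linalg.norm(a-b),(a+b)/2,np.degrees(np.arctan2(*(a-b)[[1,0]])))
E
```

```text
t 2.48 tcp [ 0.5752 -0.18    0.0506] yaw 10.21 F [-0.7  0.4  0. ] w 0.0002 g 0.0
shift cm [ 1.36 -0.37  0.05] turn 0.21 j7 -1.31 tilt 0.04
[ 0.57848595 -0.1096958   0.088     ] [ 0.60143282 -0.24274373  0.088     ] 0.13501226432734084 [ 0.58995939 -0.17621977  0.088     ] 99.78557255944833
```

Request:
arm_command(moves=[0.2, 0, 0, 0, 0.2, 0, 0, 0, 0.2, 0, 0, 0, 0.2, 0, 0, 0])

```text
time: 2.82
ee_pos: [0.5832, -0.1784, 0.0506]
eef_rot: [0.996, 0.089, -0.0, 0.0]
ft_force: [-3.6, -0.5, 3.4]
width: 0.0002
grip_force: 1.9
```

Request:
arm_command(moves=[0.15, 0, 0, 0, 0.15, 0, 0, 0, 0.15, 0, 0, 0])

```text
time: 3.07
ee_pos: [0.5859, -0.178, 0.0505]
eef_rot: [0.996, 0.089, -0.003, 0.0]
ft_force: [-20.3, -1.4, 15.4]
width: 0.0007
grip_force: 10.4
```

The force has jumped to 20 N, which means the hard stop, so the latch should have let go. I retreat.

Request:
arm_command(moves=[-3.5, 0, 0, 0, -3.5, 0, 0, 0, -3.5, 0, 0, 0, -2.5, 0, 0, 0, 0, 0, -3, 0, 0, 0, -3, 0, 0, 0, -3, 0, 0, 0, -3, 0, 0, 0, -3, 0, 0, 0, 0, 0, 0, 0, 0, 0, 0, 0, 0, 0], fingers=100)

```text
time: 4.07
ee_pos: [0.4603, -0.2001, 0.2001]
eef_rot: [0.996, 0.09, 0.0, 0.0]
ft_force: [0.5, -0.4, -0.5]
width: 0.0727
grip_force: 0.0
```

```bash
python3 - <<'E'
from h import *
go(.54,-.185,.2,10)
i=r.camera_info("wrist"); a=r.camera("wrist")[:,:,::-1]; cv2.imwrite("pics/w2.png",a); np.save("w2.npy",i,allow_pickle=True)
b=r.camera("scene")[:,:,::-1]
cv2.imwrite("pics/w2c.png",np.vstack([a,cv2.resize(b[80:205,150:350],(640,400))[:200]]))
for p in((.541,-.184,.016),): print(proj("wrist",p,i).round(1))
E
```

```text
t 4.07 tcp [ 0.4603 -0.2001  0.2001] yaw 10.28 F [ 0.5 -0.4 -0.5] w 0.0727 g 0.0
shift cm [ 8.12 -0.07  0.01] turn 0.28 j7 -1.11 tilt 0.01
[319.  105.8]
```

View pics/w2c.png

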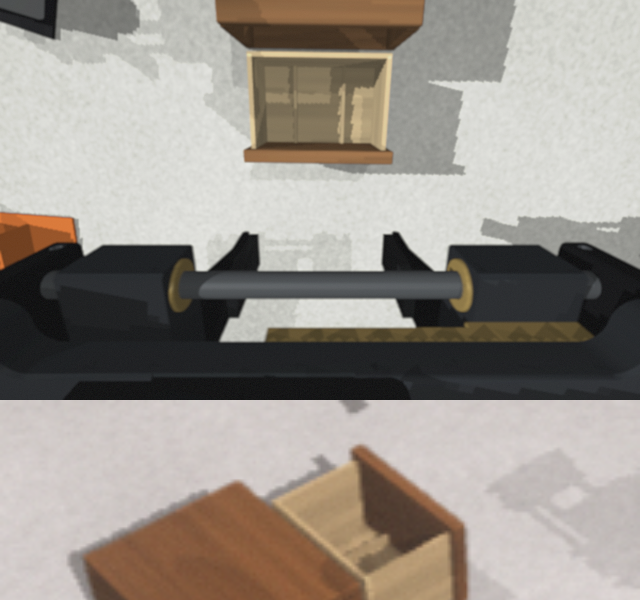

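The drawer is open. Its front's outer top edge runs from (244,162) to (393,163) and the ribs show at about columns 295 and 342. I measure this, then move to the tin.

```bash
python3 - <<'E'
from h import *
i=np.load("w2.npy",allow_pickle=True).item()
# outer lower edge of front strip (top edge outer) by brown/tan mask columns
a=cv2.imread("pics/w2.png"); hsv=cv2.cvtColor(a,cv2.COLOR_BGR2HSV)
m=(hsv[:,:,1]>110)&(hsv[:,:,0]<25)&(hsv[:,:,2]>60)
ys,xs=np.nonzero(m[140:175,230:410]); print(xs.min()+230,xs.max()+230)
cols=np.arange(255,385,5); e=[np.nonzero(m[140:175,c])[0].max()+140 for c in cols]; f=np.polyfit(cols,e,1); print(f)
L,Rr=xs.min()+230,xs.max()+231
p=[onz("",(c,np.polyval(f,c)+.5),.088,i) for c in(L,Rr)]
p=np.array(p); print(p,np.linalg.norm(p[0]-p[1]),p.mean(0)); d=p[0]-p[1]; print("yaw",np.degrees(np.arctan2(d[1],d[0]))-90)
for c in(295,342): print("rib",onz("",(c,110),.024,i))
go(.610,.184,.12,82.5)
E
```

```text
245 391
[1.75042735e-02 1.55750085e+02]
[[ 0.48157243 -0.12659923  0.088     ]
 [ 0.50307147 -0.25865072  0.088     ]] 0.13379015380124581 [ 0.49232195 -0.19262498  0.088     ]
yaw 9.247080464830589
rib [ 0.53210914 -0.15949339  0.024     ]
rib [ 0.54106091 -0.20897481  0.024     ]
t 4.17 tcp [ 0.4597 -0.2     0.1993] yaw 10.27 F [-0.4 -0.3  0.1] w 0.0803 g 0.0
shift cm [ 21.64 -35.1    7.94] turn -72.23 j7 -1.11 tilt 0.1
```

Request:
arm_command(moves=[0, 0, 0, -7, 0, 0, 0, -7, 0, 0, 0, -7, 0, 0, 0, -7, 0, 0, 0, -7, 0, 0, 0, -7, 0, 0, 0, -7, 0, 0, 0, -7, 0, 0, 0, -7, 0, 0, 0, -7, 0, 0, 0, -2, 0, 0, 0, 0])

```text
time: 5.17
ee_pos: [0.4597, -0.2001, 0.1994]
eef_rot: [0.753, 0.658, -0.0, -0.001]
ft_force: [-1.0, 0.4, -0.6]
width: 0.0871
grip_force: 0.0
```

```bash
python3 -c "
from h import *
go(.61,.184,.2,82.5)"
```

```text
t 5.17 tcp [ 0.4597 -0.2001  0.1994] yaw 82.36 F [-1.   0.4 -0.6] w 0.0871 g 0.0
shift cm [ 4.006e+01  9.790e+00 -4.000e-02] turn -0.14 j7 0.15 tilt 0.1
```

Request:
arm_command(moves=[2.7, 0.8, 0, 0, 2.7, 0.8, 0, 0, 2.7, 0.8, 0, 0, 2.7, 0.8, 0, 0, 2.7, 0.8, 0, 0, 2.7, 0.8, 0, 0, 2.7, 0.8, 0, 0, 2.7, 0.8, 0, 0, 2.7, 0.8, 0, 0, 2.7, 0.8, 0, 0, 2.7, 0.8, 0, 0, 0, 0, 0, 0])

```text
time: 6.17
ee_pos: [0.5876, 0.0886, 0.1996]
eef_rot: [0.752, 0.659, 0.001, -0.002]
ft_force: [-0.2, 1.6, -0.4]
width: 0.0872
grip_force: 0.0
```

```bash
python3 - <<'E'
from h import *
go(.61,.184,.2,82.5)
i=r.camera_info("wrist"); a=r.camera("wrist")[:,:,::-1]; cv2.imwrite("pics/w3.png",a); np.save("w3.npy",i,allow_pickle=True)
u,v=proj("wrist",(.61,.184,.064),i); print(u,v)
c=a[int(v)-75:int(v)+75,int(u)-100:int(u)+100]; print(int(u)-100,int(v)-75)
cv2.imwrite("pics/w3c.png",cv2.resize(c,None,fx=4,fy=4,interpolation=cv2.INTER_CUBIC))
E
```

```text
t 6.17 tcp [0.5876 0.0886 0.1996] yaw 82.51 F [-0.2  1.6 -0.4] w 0.0872 g 0.0
shift cm [ 9.75  0.98 -0.01] turn 0.01 j7 -0.51 tilt 0.21
330.53480059316195 88.14660268060035
230 13
```

View pics/w3c.png

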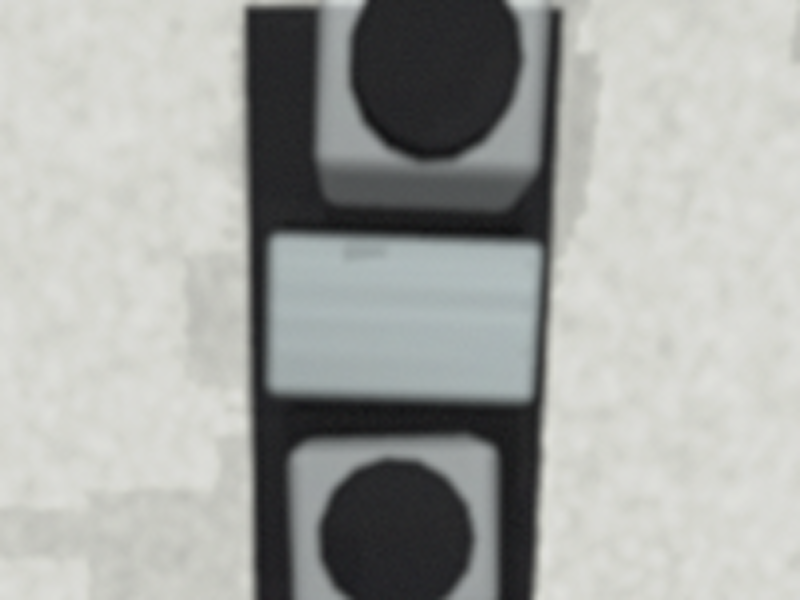

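The crop shows the tin top between the two shakers, corners at crop (268,232), (544,241), (534,403) and (266,393), still in the middle bay.

```bash
python3 - <<'E'
from h import *
i=np.load("w3.npy",allow_pickle=True).item()
q=np.array([onz("",(x/4+230,y/4+13),.064,i) for x,y in((268,232),(544,241),(534,403),(266,393))])
print(q.round(4),q.mean(0)); e=np.roll(q,-1,0)-q; print(np.hypot(e[:,0],e[:,1]),np.degrees(np.arctan2(e[:,1],e[:,0])))
c=q.mean(0); go(c[0],c[1],.02,82.5)
E
```

```text
[[0.5815 0.2026 0.064 ]
 [0.6436 0.1925 0.064 ]
 [0.6381 0.1573 0.064 ]
 [0.5757 0.1678 0.064 ]] [0.60973419 0.18004887 0.064     ]
[0.06295374 0.03558169 0.06334665 0.03523728] [ -9.25377449 -98.88478119 170.43503706  80.48147181]
t 6.22 tcp [0.5872 0.0858 0.1994] yaw 82.43 F [ 0.4 -0.8 -0.4] w 0.0871 g 0.0
shift cm [ 9.61  1.03 17.96] turn -0.07 j7 -0.51 tilt 0.15
```

Request:
arm_command(moves=[2.4, 0.3, 0, 0, 2.4, 0.3, 0, 0, 2.4, 0.3, 0, 0, 2.4, 0.2, 0, 0, 0, 0, 1.5, 1.8, 0, 0, 3, 0, 0, 0, 3, 0, 0, 0, 2.5, 0, 0, 0, 1, 0, 0, 0, 0, 0, 0, 0, 0, 0])

```text
time: 7.13
ee_pos: [0.6114, 0.1753, 0.091]
eef_rot: [0.764, 0.645, -0.0, -0.0]
ft_force: [0.9, 0.9, 0.1]
width: 0.0869
grip_force: 0.0
```

```bash
python3 -c "
from h import *
go(.61,.181,.02,80.7)"
```

```text
t 7.13 tcp [0.6114 0.1753 0.091 ] yaw 80.39 F [0.9 0.9 0.1] w 0.0869 g 0.0
shift cm [ 0.54 -0.24  7.1 ] turn -0.31 j7 -0.75 tilt 0.01
```

Request:
arm_command(moves=[0.5, -0.2, 0, 0, 0, 0, 2, 0, 0, 0, 2, 0, 0, 0, 1.5, 0, 0, 0, 1, 0, 0, 0, 0.5, 0, 0, 0, 0, 0, 0, 0, 0, 0])

```text
time: 7.8
ee_pos: [0.6105, 0.1812, 0.0213]
eef_rot: [0.764, 0.646, 0.0, 0.0]
ft_force: [0.2, -0.2, 0.5]
width: 0.0867
grip_force: 0.0
```

Request:
arm_command(moves=[0, 0, 0, 0, 0, 0, 0, 0, 0, 0, 0, 0, 0, 0, 0, 0, 0, 0, 0, 0, 0, 0, 0, 0, 0, 0, 0, 0, 0, 0, 0, 0], fingers=60, squeeze=15)

```text
time: 8.47
ee_pos: [0.6102, 0.181, 0.0208]
eef_rot: [0.763, 0.646, 0.0, 0.0]
ft_force: [-1.1, -0.1, 4.1]
width: 0.0637
grip_force: 15.0
```

Request:
arm_command(moves=[0, 0, -0.5, 0, 0, 0, -1, 0, 0, 0, -1.5, 0, 0, 0, -1.5, 0, 0, 0, -1.5, 0, 0, 0, -1.5, 0, 0, 0, -1.5, 0, 0, 0, -1, 0, 0, 0, -0.5, 0, 0, 0, 0, 0])

```text
time: 9.3
ee_pos: [0.6108, 0.1812, 0.1273]
eef_rot: [0.764, 0.646, 0.001, 0.001]
ft_force: [0.5, 0.8, -0.9]
width: 0.0639
grip_force: 15.0
```

Request:
arm_command(moves=[-1, -0.5, 0, 0, -2, -1, 0, 0, -2, -1, 0, 0, -2, -1, 0, 0, -2, -1, 0, 0, -2, -1, 0, 0, -2, -1, 0, 0, -1.5, -1, 0, -4, -1, -0.5, 0, -5, 0, 0, 0, -5, 0, 0, 0, -5, 0, 0, 0, 0])

```text
time: 10.3
ee_pos: [0.5056, 0.0406, 0.125]
eef_rot: [0.645, 0.764, -0.0, -0.0]
ft_force: [-0.2, 0.7, -2.1]
width: 0.0637
grip_force: 15.0
```

```bash
python3 -c "
from h import *
go(.5,.04,.018,99.7)
cv2.imwrite('pics/s3.png',r.camera('side')[:,:,::-1])"
```

```text
t 10.3 tcp [0.5056 0.0406 0.125 ] yaw 99.67 F [-0.2  0.7 -2.1] w 0.0637 g 15.0
shift cm [ 0.04 -0.55 10.7 ] turn -0.03 j7 -0.13 tilt 0.05
```

Request:
arm_command(moves=[0, 0, 1, 0, 0, 0, 2, 0, 0, 0, 2, 0, 0, 0, 2, 0, 0, 0, 1.5, 0, 0, 0, 1, 0, 0, 0, 0.5, 0, 0, 0, 0.2, 0, 0, 0, 0.2, 0, 0, 0, 0.1, 0, 0, 0, 0, 0, 0, 0, 0, 0])

```text
time: 11.35
ee_pos: [0.5066, 0.0409, 0.0211]
eef_rot: [0.647, 0.763, 0.0, 0.0]
ft_force: [0.4, -0.3, -0.9]
width: 0.064
grip_force: 15.0
```

Request:
arm_command(moves=[0, 0, 0.15, 0, 0, 0, 0.15, 0, 0, 0, 0.1, 0, 0, 0, 0, 0])

```text
time: 11.68
ee_pos: [0.5062, 0.0409, 0.0168]
eef_rot: [0.646, 0.763, -0.0, 0.0]
ft_force: [-2.1, -0.5, 3.3]
width: 0.0641
grip_force: 15.0
```

The force shows contact with the ledge, so I release, then rise. I wait with zero motion first.

Request:
arm_command(moves=[0, 0, 0, 0, 0, 0, 0, 0, 0, 0, 0, 0, 0, 0, 0, 0, 0, 0, 0, 0, 0, 0, 0, 0, 0, 0, 0, 0, 0, 0, 0, 0], fingers=100)

```text
time: 12.35
ee_pos: [0.5061, 0.041, 0.0165]
eef_rot: [0.646, 0.763, -0.0, 0.0]
ft_force: [-1.0, 0.4, 0.6]
width: 0.0868
grip_force: 0.0
```

Request:
arm_command(moves=[0, 0, -1, 0, 0, 0, -2, 0, 0, 0, -3, 0, 0, 0, -3, 0, 0, 0, -3, 0, 0, 0, -2, 0, 0, 0, -1, 0, 0, 0, 0, 7, 0, 0, 0, 7, 0, 0, 0, 7, 0, 0, 0, 7, 0, 0, 0, 7])

```text
time: 13.35
ee_pos: [0.5057, 0.041, 0.1662]
eef_rot: [0.848, 0.531, -0.0, -0.0]
ft_force: [-0.7, 0.2, -0.3]
width: 0.0873
grip_force: 0.0
```

Request:
arm_command(moves=[0, 0, 0, 7, 0, 0, 0, 7, 0, 0, 0, 7, 0, 0, 0, 7, 0, 0, 0, 7, 0, 0, 0, 7, 0, 0, 0, 7, 0, 0, 0, 6, -4, 0, 0, 0, -3, 0, 0, 0, 0, 0, 0, 0, 0, 0, 0, 0])

```text
time: 14.35
ee_pos: [0.4361, 0.0289, 0.1664]
eef_rot: [0.997, 0.082, -0.0, 0.001]
ft_force: [1.1, 0.2, 0.5]
width: 0.087
grip_force: 0.0
```

```bash
python3 - <<'E'
from h import *
go(.506,.041,.03,9.7)
i=r.camera_info("wrist"); a=r.camera("wrist")[:,:,::-1]; cv2.imwrite("pics/w4.png",a); np.save("w4.npy",i,allow_pickle=True)
u,v=proj("wrist",(.506,.041,.06),i); print(u,v)
print(int(u)-100,max(0,int(v)-75)); c=a[max(0,int(v)-75):int(v)+75,int(u)-100:int(u)+100]
cv2.imwrite("pics/w4c.png",cv2.resize(c,None,fx=4,fy=4,interpolation=cv2.INTER_CUBIC))
E
```

```text
t 14.35 tcp [0.4361 0.0289 0.1664] yaw 9.42 F [1.1 0.2 0.5] w 0.087 g 0.0
shift cm [ 7.1  -0.07 13.64] turn -0.28 j7 -1.56 tilt 0.08
319.68479237809873 118.69119243617908
219 43
```

View pics/w4c.png

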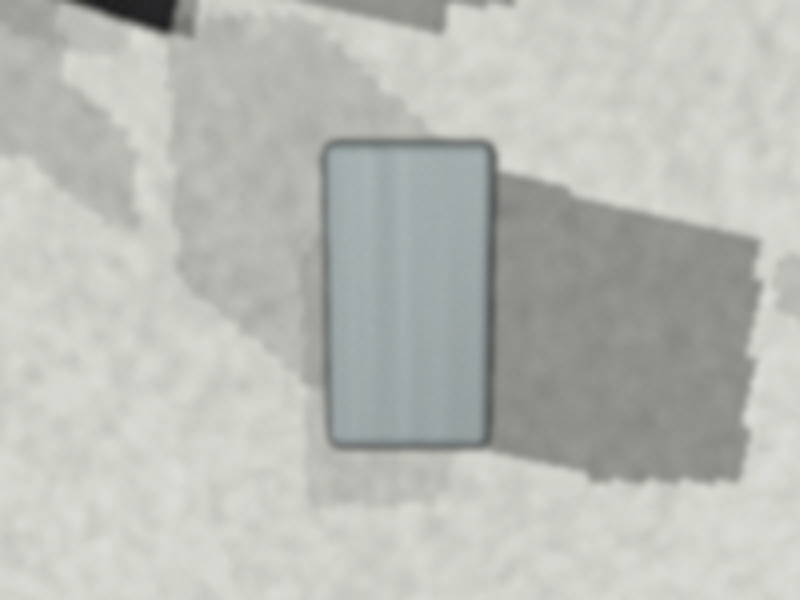

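The tin stands upright and aligned with the tool. Its top's corners are at crop (322,140), (496,140), (492,448) and (328,448).

```bash
python3 - <<'E'
from h import *
i=np.load("w4.npy",allow_pickle=True).item()
q=np.array([onz("",(x/4+219,y/4+43),.06,i) for x,y in((322,140),(496,140),(492,448),(328,448))])
print(q.round(4)); c=q.mean(0); print(c); e=np.roll(q,-1,0)-q; print(np.hypot(e[:,0],e[:,1]),np.degrees(np.arctan2(e[:,1],e[:,0])))
go(c[0],c[1],.027,9.4)
E
```

```text
[[0.5353 0.0627 0.06  ]
 [0.5412 0.0273 0.06  ]
 [0.4785 0.0164 0.06  ]
 [0.4726 0.0523 0.06  ]]
[0.50692666 0.03968187 0.06      ]
[0.03591867 0.06358678 0.03630793 0.06357506] [ -80.5956247  -170.17513147   99.38851101    9.47412927]
t 14.4 tcp [0.4371 0.0292 0.1667] yaw 9.44 F [-0.4 -0.7 -0.3] w 0.0868 g 0.0
shift cm [ 7.05  0.1  13.98] turn 0.04 j7 -1.56 tilt 0.06
```

Request:
arm_command(moves=[2.5, 0, 0, 0, 2.5, 0.1, 0, 0, 2, 0, 0, 0, 0, 0, 2, 0, 0, 0, 3, 0, 0, 0, 3, 0, 0, 0, 3, 0, 0, 0, 2, 0, 0, 0, 1, 0, 0, 0, 0, 0, 0, 0, 0, 0])

```text
time: 15.32
ee_pos: [0.5069, 0.0404, 0.0269]
eef_rot: [0.997, 0.083, 0.0, -0.0]
ft_force: [-0.0, 0.8, 0.7]
width: 0.0869
grip_force: 0.0
```

Request:
arm_command(moves=[0, 0, 0, 0, 0, 0, 0, 0, 0, 0, 0, 0, 0, 0, 0, 0, 0, 0, 0, 0, 0, 0, 0, 0, 0, 0, 0, 0, 0, 0, 0, 0, 0, 0, 0, 0, 0, 0, 0, 0], fingers=30)

```text
time: 16.15
ee_pos: [0.5063, 0.04, 0.0265]
eef_rot: [0.997, 0.082, -0.0, 0.0]
ft_force: [-0.6, -0.5, 0.9]
width: 0.0356
grip_force: 15.0
```

```bash
python3 -c "
from h import *
go(.5425,-.184,.2,9.7)"
```

```text
t 16.15 tcp [0.5063 0.04   0.0265] yaw 9.46 F [-0.6 -0.5  0.9] w 0.0356 g 15.0
shift cm [ -0.11  22.69 -17.35] turn -0.24 j7 -1.75 tilt 0.01
```

Request:
arm_command(moves=[0, 0, -1, 0, 0, 0, -2, 0, 0, 0, -2.5, 0, 0, 0, -2.5, 0, 0, 0, -2.5, 0, 0, 0, -2, 0, 0, 0, -1.5, 0, 0, 0, -0.5, 0, 0, 1, 0, 0, 0, 2, 0, 0, 0, 2, 0, 0, 0, 2, 0, 0])

```text
time: 17.15
ee_pos: [0.5171, -0.0307, 0.1702]
eef_rot: [0.997, 0.082, -0.001, -0.0]
ft_force: [-0.3, -0.5, -0.7]
width: 0.0359
grip_force: 15.0
```

Request:
arm_command(moves=[-1, 2, 0, 0, -2, 2, 0, 0, -2, 2, 0, 0, -1, 2, 0, 0, 0, 2, 0, 0, 0, 2, 0, 0, 0, 2, 0, 0, 0, 1.5, 0, 0, 0, 0.2, 0, 0, 0, 0, 0, 0, 0, 0, 0, 0])

```text
time: 18.07
ee_pos: [0.4842, -0.193, 0.1709]
eef_rot: [0.997, 0.083, -0.0, -0.0]
ft_force: [-0.2, -0.2, -1.0]
width: 0.0358
grip_force: 15.0
```

```bash
python3 - <<'E'
from h import *
go(.5425,-.184,.1725,9.7)
i=r.camera_info("wrist"); a=r.camera("wrist")[:,:,::-1]; cv2.imwrite("pics/w5.png",a); np.save("w5.npy",i,allow_pickle=True)
F=np.array([.4923,-.1926]);X=np.array([np.cos(.1693),np.sin(.1693)]);Y=np.array([-X[1],X[0]])
for n,x,y,z in(("frontL",0,.068,.088),("frontR",0,-.068,.088),("backinL",.09,.058,.08),("backinR",.09,-.058,.08),("ribL",.051,.024,.024),("ribR",.051,-.024,.024)):
    print(n,proj("",(*(F+x*X+y*Y),z),i).round(1))
c=a[0:210,190:450]; cv2.imwrite("pics/w5c.png",cv2.resize(c,None,fx=2.8,fy=2.8,interpolation=cv2.INTER_CUBIC))
E
```

```text
t 18.07 tcp [ 0.4842 -0.193   0.1709] yaw 9.49 F [-0.2 -0.2 -1. ] w 0.0358 g 15.0
shift cm [ 5.9   0.08 -0.16] turn -0.21 j7 -1.17 tilt 0.07
frontL [240.9 197.1]
frontR [402.5 196.5]
backinL [247.1  83.7]
backinR [395.5  83.1]
ribL [297.2 129.8]
ribR [345.4 129.6]
```

View pics/w5c.png

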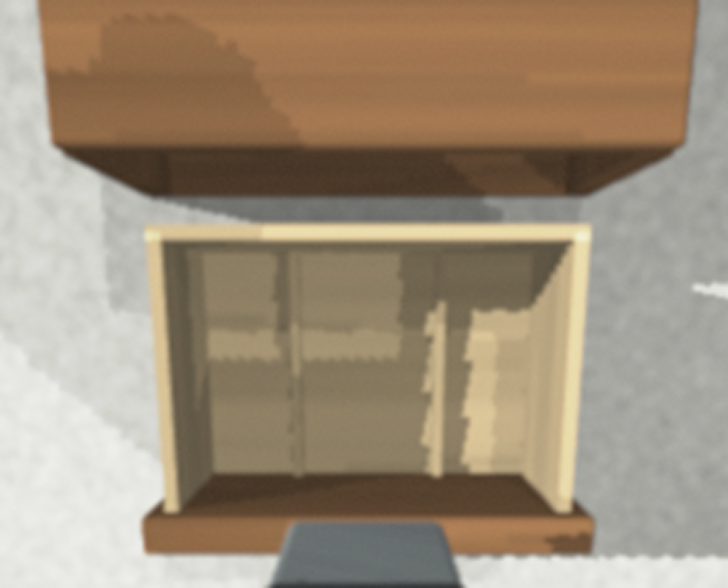

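The view matches the prediction within about 1–2 px: front corners at (241,197) and (402,197), ribs at 296 and 346. I move over the pocket and start lowering.

Request:
arm_command(moves=[1, 0.1, 0, 0, 2, 0, 0, 0, 2, 0, 0, 0, 0.8, 0, 0, 0, 0, 0, 0, 0, 0, 0, 1, 0, 0, 0, 1.5, 0, 0, 0, 1, 0, 0, 0, 0.5, 0, 0, 0, 0, 0])

```text
time: 18.95
ee_pos: [0.5405, -0.1853, 0.13]
eef_rot: [0.997, 0.082, -0.001, -0.0]
ft_force: [0.1, 0.8, -2.1]
width: 0.0357
grip_force: 15.0
```

```bash
python3 -c "
from h import *
go(.5425,-.184,.0425,9.7)
go(.5425,-.184,.0425,9.7)"
```

```text
t 18.95 tcp [ 0.5405 -0.1853  0.13  ] yaw 9.44 F [ 0.1  0.8 -2.1] w 0.0357 g 15.0
shift cm [ 0.24 -0.08  8.75] turn -0.26 j7 -1.26 tilt 0.15
t 18.95 tcp [ 0.5405 -0.1853  0.13  ] yaw 9.44 F [ 0.1  0.8 -2.1] w 0.0357 g 15.0
shift cm [ 0.24 -0.08  8.75] turn -0.26 j7 -1.26 tilt 0.15
```

Request:
arm_command(moves=[0.15, 0, 0, 0, 0, 0, 1, 0, 0, 0, 1.5, 0, 0, 0, 1.5, 0, 0, 0, 1.5, 0, 0, 0, 1, 0, 0, 0, 0.7, 0, 0, 0, 0.4, 0, 0, 0, 0.3, 0, 0, 0, 0.2, 0, 0, 0, 0, 0])

```text
time: 19.87
ee_pos: [0.5435, -0.1851, 0.0507]
eef_rot: [0.997, 0.082, 0.0, 0.0]
ft_force: [-0.8, -0.4, -1.6]
width: 0.0358
grip_force: 15.0
```

```bash
python3 -c "
from h import *
go(.5425,-.184,.0425,9.7)"
```

```text
t 19.87 tcp [ 0.5435 -0.1851  0.0507] yaw 9.45 F [-0.8 -0.4 -1.6] w 0.0358 g 15.0
shift cm [-0.08 -0.12  0.82] turn -0.25 j7 -1.3 tilt 0.03
```

Request:
arm_command(moves=[-0.1, -0.1, 0.2, 0, 0, 0, 0.2, 0, 0, 0, 0.2, 0, 0, 0, 0.1, 0, 0, 0, 0.1, 0, 0, 0, 0, 0])

```text
time: 20.37
ee_pos: [0.5423, -0.1842, 0.0426]
eef_rot: [0.997, 0.082, 0.0, 0.0]
ft_force: [0.2, -0.8, -1.5]
width: 0.0358
grip_force: 15.0
```

Request:
arm_command(moves=[0, 0, 0.1, 0, 0, 0, 0.1, 0, 0, 0, 0, 0])

```text
time: 20.62
ee_pos: [0.5439, -0.1839, 0.0424]
eef_rot: [0.997, 0.083, 0.002, 0.0]
ft_force: [-0.7, 1.9, 13.4]
width: 0.036
grip_force: 15.0
```

Contact with the floor. I ease off 1 mm and open only part-way (about 54 mm, for the drawer walls).

Request:
arm_command(moves=[0, 0, -0.1, 0, 0, 0, 0, 0, 0, 0, 0, 0])

```text
time: 20.87
ee_pos: [0.5429, -0.1841, 0.0425]
eef_rot: [0.997, 0.083, 0.001, 0.0]
ft_force: [-0.8, 1.6, 8.0]
width: 0.0358
grip_force: 15.0
```

Request:
arm_command(moves=[0, 0, 0, 0, 0, 0, 0, 0, 0, 0, 0, 0, 0, 0, 0, 0, 0, 0, 0, 0, 0, 0, 0, 0, 0, 0, 0, 0], fingers=62)

```text
time: 21.45
ee_pos: [0.5421, -0.1842, 0.0415]
eef_rot: [0.997, 0.082, -0.0, 0.0]
ft_force: [-0.6, -0.1, -0.3]
width: 0.0538
grip_force: 0.0
```

Request:
arm_command(moves=[0, 0, -0.5, 0, 0, 0, -1.5, 0, 0, 0, -2, 0, 0, 0, -3, 0, 0, 0, -3, 0, 0, 0, -3, 0, -3, 0, 0, 0, -3, 0, 0, 0, -2, 0, 0, 0, 0, 0, 0, 0, 0, 0, 0, 0])

```text
time: 22.37
ee_pos: [0.4627, -0.1978, 0.1723]
eef_rot: [0.997, 0.082, 0.0, 0.001]
ft_force: [0.8, 0.2, 0.8]
width: 0.0537
grip_force: 0.0
```

```bash
python3 - <<'E'
from h import *
go(.5425,-.184,.0425,9.7)
i=r.camera_info("wrist"); a=r.camera("wrist")[:,:,::-1]; np.save("w6.npy",i,allow_pickle=True)
F=np.array([.4923,-.1926]);X=np.array([np.cos(.1693),np.sin(.1693)]);Y=np.array([-X[1],X[0]])
for n,x,y,z in(("frontL",0,.068,.088),("frontR",0,-.068,.088),("a",.083,.018,.076),("b",.083,-.018,.076),("c",.019,-.018,.076),("d",.019,.018,.076)):
    print(n,proj("",(*(F+x*X+y*Y),z),i).round(1))
b=r.camera("scene")[:,:,::-1]
c=cv2.resize(a[0:210,190:450],None,fx=2.8,fy=2.8,interpolation=cv2.INTER_CUBIC)
cv2.imwrite("pics/w6c.png",c); cv2.imwrite("pics/sc6.png",b)
E
```

```text
t 22.37 tcp [ 0.4627 -0.1978  0.1723] yaw 9.38 F [0.8 0.2 0.8] w 0.0537 g 0.0
shift cm [ 8.09 -0.08 12.98] turn -0.32 j7 -1.14 tilt 0.08
frontL [237.4 171.4]
frontR [402.3 170.4]
a [296.2  63.9]
b [342.1  63.7]
c [341.  145.9]
d [298.4 146.2]
```

View pics/w6c.png

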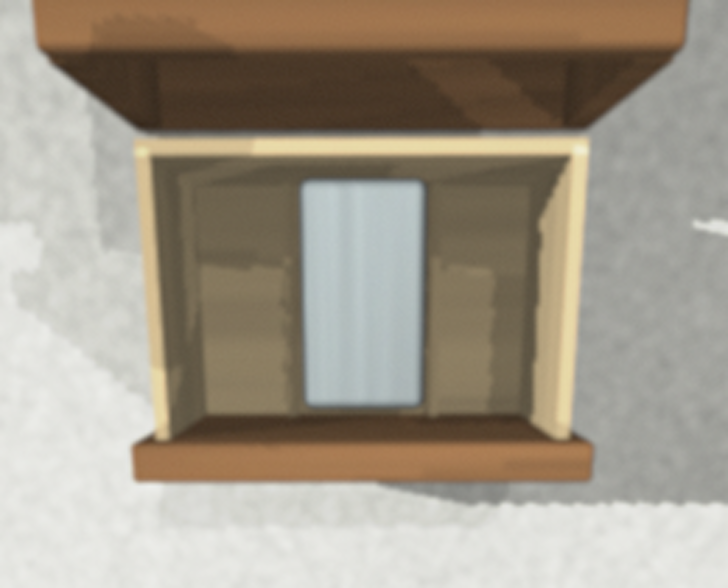

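The tin stands between the ribs. Its top's corners, about (297,64), (341,64), (341,145) and (299,145), are within 1 px of the ideal, the drawer is open, and the gripper is clear. I hand the job in.

```bash
python3 -c "
from bench import r
print(r.close_job())"
```

```text
the job is handed in; nothing more can be done
None
```

I handed the job in at about 22 s: the drawer is open, and the tin stands upright between the ribs with its length along the drawer, let go. The hand-in returned no verdict. I did not look at the shakers, mortar or bowl again after the first pictures, but the arm never passed through them.

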